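Clear the spice bin's lid and hold it at its balance point

TASK

Lift the steel pail off the lid of the spice bin by its arch handle and set it down upright in the middle of the round cork mat beside the bin, then let go of it. Then grip the bar of the lid's loop handle and swing the lid up until it stands straight up over its hinge, where it balances, and finish there still gripping the bar, so that the lid stays still and falls neither shut nor over backwards. Keep the pail upright, never let the lid swing well past upright, and leave the other things on the counter where they are.

Things in the scene. Friction and masses are not known exactly. Their poses are not given: they have to be found in the camera images.
- pail_center (a point): Empty open steel pail, 90 mm wide at the rim, 80 mm at the foot, 85 mm high, 0.3 to 0.55 kg, standing at first on the bin's lid. The point is on its axis, 42.5 mm above its underside; z up. A rigid arch handle stands over its mouth: a straight round bar, 12 mm thick and 96 mm long, along the pail's own y axis, its centre line 102.5 mm above this point (60 mm above the rim), carried by a flat strap at each end.
- mat_top (a point): Round cork mat fixed on the counter to the left or right of the bin, 150 mm across and 6 mm thick. The point is the centre of its top face.
- lid (a joint): Opening angle of the bin's flap lid in rad: 0 closed and level, pi/2 = 1.571 straight up, which is its balance point (its weight lies in its own plane); below it falls shut, beyond it falls over backwards, to a stop at 2.4. The hinge turns almost freely. The lid is an aluminium plate 140 mm (hinge to front edge) x 240 mm x 8 mm, 0.28 to 0.56 kg, with a loop handle that sticks out 60 mm from the middle of its front edge, in the plane of the plate.
- lid_bar (a point): Middle of the cross bar of the lid's loop handle: a straight round bar 12 mm thick, parallel to the hinge, 120 mm long between the outer sides of its two 10 mm wide arms (about 100 mm free between them), 200 mm from the hinge axis. With the lid closed the bar is level with the lid, 104 mm above the counter, with 54 mm free between it and the bin. The bar may turn between the fingers that grip it.
- lid_hinge (a point): Middle of the hinge axis, fixed, along the bin's far top edge, 104 mm above the counter. Its axes are the bin's: x from the front (handle) to the hinge, y along the hinge, z up; so the bar moves in this x-z plane, from x = -200 mm when closed to 200 mm above the hinge when upright. The bin is a grey plastic open box 140 mm (x) x 240 mm (y) x 100 mm high, fixed on the counter; its centre is at x = -70 mm of this frame.
- jar_c (a point): Bystander: glass jar with a cap, 70 mm across, 110 mm high; point half-way up. Leave it alone.
- mortar_c (a point): Bystander: stone mortar, 104 mm across, 75 mm high, with its pestle sticking out to 113 mm high; point half-way up the mortar. It stands on the side of the bin without the mat. Leave it alone.
- sticks_tub_c (a point): Bystander: clear tub of cinnamon sticks, 110 x 80 x 60 mm; point half-way up. Leave it alone.
- tin_c (a point): Bystander: tin, 64 mm across, 70 mm high; point half-way up. Leave it alone.
- scoop_c (a point): Bystander: steel hand scoop lying flat, 160 mm long, 50 mm wide, 31 mm high; point near its middle. Leave it alone.

How it is judged:
By the outcome, as a careful person would: the job done as asked, in the order asked, and still so for the second after the job is handed in, while the arm keeps its last pose, push and grip.
It also fails if it takes over 58 s, if anything falls off the work surface, if the arm or the gripper's body presses on something with over 40 N, if the wrist force passes 120 N, or if a joint passes its speed limit or range.

ROBOT

A 7-joint arm with a two-finger parallel gripper is mounted at the origin on the work surface. World frame = base frame: x ahead of the robot, y to its left, z up, the work surface at z = 0. Lengths are in m, angles in rad, forces in N, time in s.
With the tool pointing down it reaches from about 0.425 to 0.875 m from the base axis. Payload 4.7 kg.
Tool frame: the origin (TCP) lies on the centre line of the jaws, within the pads' length; the fingertips stand 19 mm ahead of it and the grasp point (between the pads) is the TCP; x points along the fingers, z is the direction in which the jaws open and shut, and the axes are right-handed (so a half turn about x gives the same grasp; the last joint's range is limited). The gripper opens to 87 mm and grips with 3 to 60 N. Pads are 19 mm wide; open, the fingers measure 117 mm over their backs; the gripper's body (75 mm by 190 mm) begins 51 mm behind the grasp point.
Start: joints at [1.363, 0.321, -0.07, 1.45, 0.023, 1.371, -0.057], TCP at [0.143, -0.634, 0.221] pointing down, gripper open.
Joint ranges: [-2.86, 2.86], [-0.3, 2.09], [-1.38, 1.24], [0.06, 2.45], [-1.56, 4.7], [0.09, 2.05], [-2.69, 2.69]. Speed limits (rad/s): [2.57, 2.57, 3.14, 3.14, 3.14, 3.14, 3.14].

INTERFACE

Orientations are given as a rotation vector (axis times angle).
In Python, from bench import get_state, get_image, camera_info, close_job gives the robot as it stands.
- The arm moves only by the tool jog_arm, never from a script. Its argument "targets" is a list of rows, each a list of 7 numbers: the turn, a rotation vector about the tool's x, y, z in degrees, then the shift along the tool's x, y, z in cm, then the finger opening in cm, from 0 to 8.7. In form: [[wx, wy, wz, tx, ty, tz, jaw], ...]. A call has 1 to 10 rows; each row shifts and turns the commanded pose from where the row before left it, along the tool's axes as they then stand; what a row does not reach is not made up. A row lasts 1/8 s, in which the tool goes at most 62.5 mm and 10.7 degrees, less where a joint would pass 70% of its speed; a pose out of reach is approached as far as the arm can. A call is refused whole if a number of a shift passes 6.25 or a number of a turn 10.7, either way. A call with a gripper value outside its range is refused whole. The fingers move at their own pace and stop on an object; "squeeze" is the grip in N (left out, the last holds). Time passes only in rows, so rows that do not move let the fingers close. It gives the time, the measured TCP pose, the force and the opening at its end, in the units of the state.
- get_state(): the state, without advancing time (a new reading comes with each control period).
- get_image(name): name is "scene" or "side" or "wrist"; returns (picture, depth): 400x640x3 uint8, red, green, blue; 400x640 float32, m along the optical axis (not along the pixel's ray), 0 where there is no reading.
- camera_info(name): a dict with "intrinsics" (3x3 intrinsics, pixels), "world_from_camera" (4x4, takes a point from camera to world coordinates); the wrist camera has in their place "mount" (4x4, takes a point from camera to tool coordinates, whose origin is the TCP and whose axes are the tool frame's). Camera axes: x right, y up, looking along -z (the intrinsics and any distortion apply to the point x, -y, -z); pixel columns grow to the right and rows downward; lengths in m; the calibration is good to about 2 mm. A picture is of the moment at which its call begins: read the wrist's pose just before it. camera_info takes no time and is no camera call.
- close_job(): hands the job in, once; it reports no verdict.
The state is a dict: "time": time; "joint_positions": joint angles; "qd": joint speeds; "joint_torque": joint torques, N m; "position": TCP position; "tool_rot": TCP orientation; "ft_force": force on the tool from outside, world axes, zero at the start; "torque": the same for the moment, N m; "grip_width": opening from 0.0 (shut) to 1.0 (fully open).
Only numpy, scipy, OpenCV 4.12 (cv2) and the standard library are available. Lean on these libraries where they do the work, as an engineer would, in place of code of your own. Each camera call takes 0.05 s, during which the arm holds its last target.

## Working session

There is one attempt and no reset: what is moved stays moved. The work goes in short steps, Python scripts to look and compute and a tool call to move; the robot and the scene stay as the last step left them, time stands still between calls to the robot, and variables do not carry over. Pictures are saved under pics/ and viewed, and the job is handed in when it is done.

Besides the shell and the picture viewer there is one more tool, called after "Emit:" as a command line: name --pt "numbers of a row" for each row, then --argument value for the rest. jog_arm: Moves the arm, as the interface text tells. Its arguments: {"type":"object","properties":{"targets":{"type":"array"},"squeeze":{"type":"number"}},"required":["targets"]}

```bash
mkdir -p pics; ls; python3 - <<'E'
from bench import *
import cv2,numpy as np
s=get_state();print(s)
for n in ["scene","side"]:
    im,d=get_image(n);cv2.imwrite(f"pics/{n}0.png",im[:,:,::-1]);np.savez(f"pics/{n}0.npz",im=im,d=d)
    print(n,camera_info(n))
print(camera_info("wrist"))
E
```

```text
pics
{'time': 0.0, 'joint_positions': array([ 1.36310819,  0.32180765, -0.07005547,  1.45167878,  0.0226152 ,
        1.3707826 , -0.0568896 ]), 'qd': array([ 2.06468129e-03, -4.21035346e-05, -4.47344563e-04, -1.04860954e-03,
        8.87064567e-04,  5.75647269e-04, -9.85042341e-04]), 'joint_torque': array([-2.05087149e-04, -4.91285992e+01, -4.03963253e-01, -3.12527740e+01,
       -6.38463395e-02,  4.35392931e-02,  1.72442733e-04]), 'position': array([ 0.14278971, -0.63355584,  0.22016936]), 'tool_rot': array([ 1.04540718,  1.30757917, -1.04359675]), 'ft_force': array([ 0.11495298, -0.56209634,  0.11168115]), 'torque': array([-0.00837169,  0.01507846,  0.01015527]), 'grip_width': 0.9992478046686684}
scene {'intrinsics': array([[390.89837964,   0.        , 314.49919226],
       [  0.        , 390.89837964, 206.20814088],
       [  0.        ,   0.        ,   1.        ]]), 'world_from_camera': array([[ 0.14796669, -0.68606931,  0.71233052,  1.36731965],
       [ 0.98899034,  0.10409575, -0.10517692, -0.12455291],
       [-0.00199192,  0.72005068,  0.69391862,  0.92183449],
       [ 0.
[... 314 characters left out ...]
  [-0.7315962 , -0.51225284,  0.4498489 ,  0.43517151],
       [-0.00311033,  0.6623569 ,  0.749182  ,  0.86582474],
       [ 0.        ,  0.        ,  0.        ,  1.        ]])}
{'intrinsics': array([[316.36764029,   0.        , 318.1735491 ],
       [  0.        , 316.36764029, 197.17695326],
       [  0.        ,   0.        ,   1.        ]]), 'mount': array([[-1.07696712e-03,  2.95644215e-01, -9.55297513e-01,
        -1.63118646e-01],
       [-2.25996095e-04,  9.55297971e-01,  2.95644611e-01,
         8.21484139e-02],
       [ 9.99999395e-01,  5.34293033e-04, -9.62010067e-04,
         8.10999320e-04],
       [ 0.00000000e+00,  0.00000000e+00,  0.00000000e+00,
         1.00000000e+00]])}
```

View pics/scene0.png

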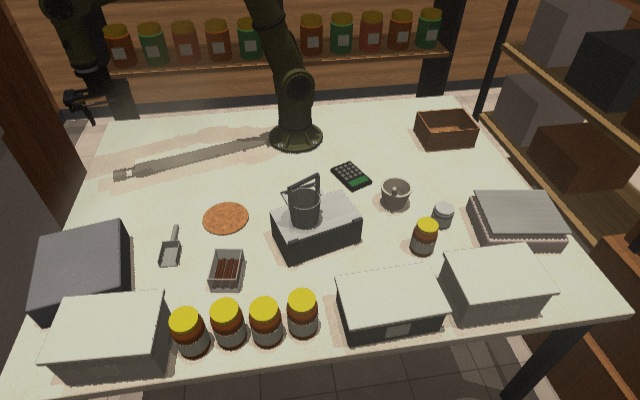

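View pics/side0.png

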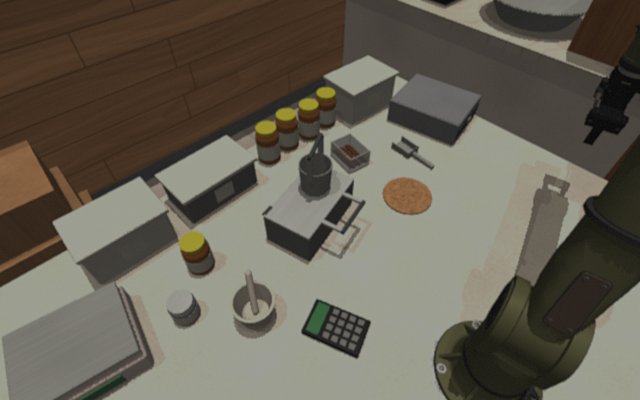

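The scene picture shows the pail near (304,208) on the bin's lid, the mat at (226,218) and the mortar at (396,193). In the side picture the loop handle faces the robot, near (345,215), with the pail at (315,175) and the mat at (407,195).

```bash
cat > h.py <<'E'
import numpy as np,cv2
from bench import *
from scipy.spatial.transform import Rotation as R
def cloud(n,d,T=None):
    ci=camera_info(n);K=ci["intrinsics"];T=ci["world_from_camera"] if T is None else T
    v,u=np.mgrid[:d.shape[0],:d.shape[1]]
    P=np.stack([(u-K[0,2])/K[0,0]*d,-(v-K[1,2])/K[1,1]*d,-d],-1)
    W=P@T[:3,:3].T+T[:3,3]; W[d<=0]=np.nan
    return W
E
python3 - <<'E'
from h import *
C={}
for n,box in [("scene",(150,100,480,300)),("side",(150,100,470,350))]:
    z=np.load(f"pics/{n}0.npz");W=cloud(n,z["d"]);C[n]=(W,z["im"])
    x0,y0,x1,y1=box
    c=cv2.resize(z["im"][y0:y1,x0:x1,::-1],None,fx=2.4,fy=2.4,interpolation=cv2.INTER_CUBIC);cv2.imwrite(f"pics/{n}crop.png",c)
# mat by colour
for n,(W,im) in C.items():
    hsv=cv2.cvtColor(im,cv2.COLOR_RGB2HSV)
    m=(hsv[...,0]<15)&(hsv[...,1]>110)&(W[...,2]<0.02)&(W[...,2]>-.01)&(W[...,0]>.3)&(W[...,0]<.9)
    k,l,st,ce=cv2.connectedComponentsWithStats(m.astype(np.uint8))
    i=1+np.argmax(st[1:,4]);p=W[l==i]
    print(n,"mat",st[i],np.median(p,0),(p.min(0)+p.max(0))/2,np.ptp(p,axis=0), p.mean(0))
    # lid top
    q=W[(W[...,2]>.095)&(W[...,2]<.118)&(abs(W[...,0]-.65)<.3)&(abs(W[...,1]-.0)<.35)]
    print(len(q),np.nanmin(q,0),np.nanmax(q,0))
    # raster top-down
    g=np.full((500,600),0.)
    f=W.reshape(-1,3);f=f[~np.isnan(f[:,0])]
    f=f[np.argsort(f[:,2])]
    iu=((f[:,1]+.3)/.001).astype(int);iv=((f[:,0]-.35)/.001).astype(int)
    ok=(iu>=0)&(iu<600)&(iv>=0)&(iv<500)&(f[:,2]<.3)
    g[iv[ok],iu[ok]]=f[ok,2]
    g=cv2.dilate(g,np.ones((3,3)))
    cv2.imwrite(f"pics/{n}top.png",cv2.applyColorMap(np.clip(g/.25*255,0,255).astype(np.uint8),cv2.COLORMAP_JET))
E
```

```text
scene mat [ 203  202   45   33 1122] [ 0.43905869 -0.28352161  0.00652675] [ 0.43662223 -0.28376367  0.00618403] [0.15228721 0.14439    0.01149554] [ 0.43878464 -0.28342728  0.00650026]
9568 [ 0.42014024 -0.34970748  0.09500204] [0.94155324 0.34936307 0.11798749]
side mat [ 383  178   48   36 1300] [ 0.43000998 -0.27690588  0.00496121] [ 0.43230272 -0.27890977  0.00476503] [0.14525426 0.14574903 0.00973628] [ 0.43029278 -0.27781525  0.00493691]
7875 [ 0.41596203 -0.34977646  0.09500884] [0.9371731  0.34996282 0.11797325]
```

View pics/scenecrop.png

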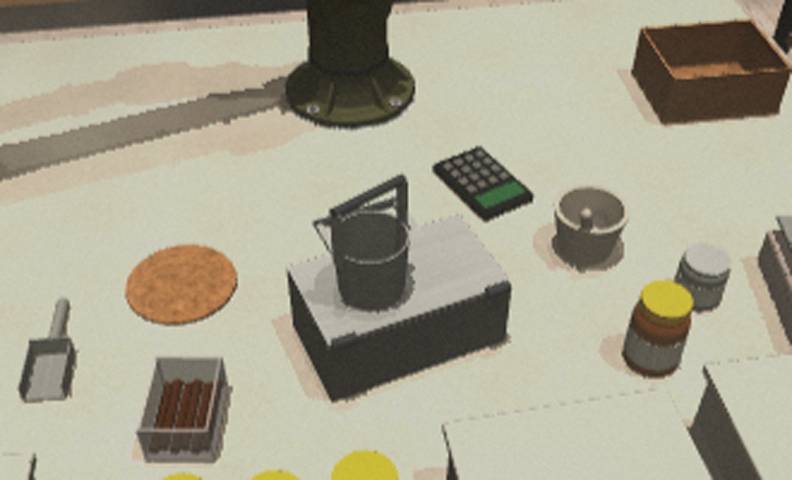

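View pics/sidecrop.png

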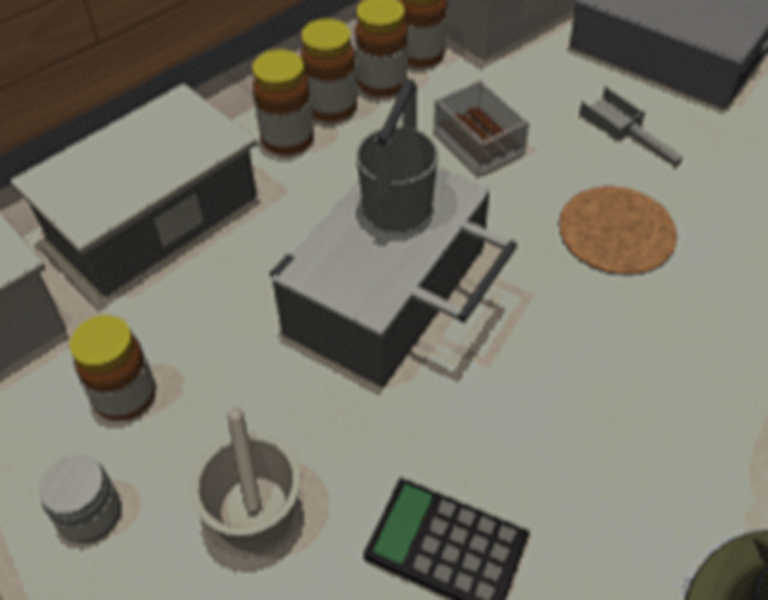

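View pics/scenetop.png

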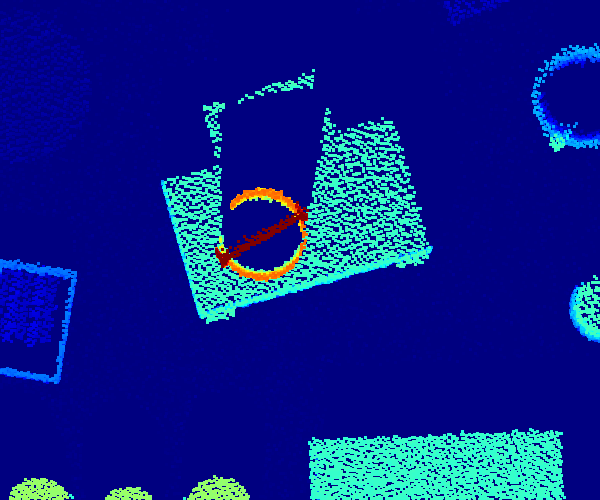

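View pics/sidetop.png

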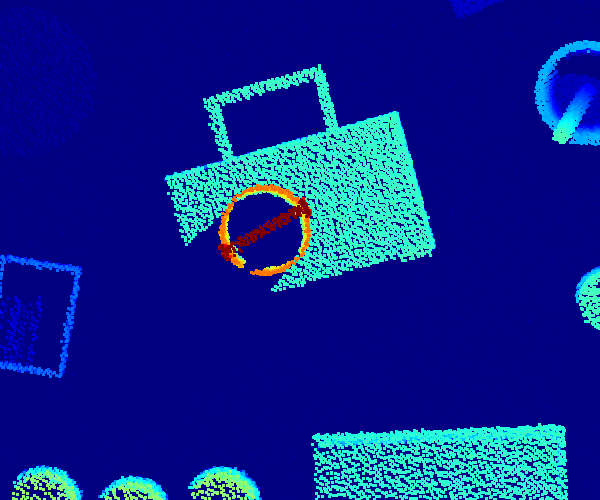

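Both clouds agree to about 5 to 9 mm. The mat lies near (0.435, -0.281), the pail near (0.58, -0.037), and the bin's yaw is about 15°. I'll fit these more exactly.

```bash
cat > fit.py <<'E'
from h import *
def line2(p):
    p=p.astype(np.float32);vx,vy,x0,y0=cv2.fitLine(p.reshape(-1,1,2),cv2.DIST_HUBER,0,.01,.01).ravel()
    d=np.array([vx,vy]);c=np.array([x0,y0]);t=(p-c)@d
    lo,hi=np.percentile(t,[.5,99.5]);return c+d*(lo+hi)/2,np.degrees(np.arctan2(vy,vx)),hi-lo
def fits(W):
    f=W.reshape(-1,3);f=f[~np.isnan(f[:,0])]
    b=f[(abs(f[:,0]-.58)<.09)&(abs(f[:,1]+.037)<.09)&(f[:,2]>.235)&(f[:,2]<.275)]
    print("handle",line2(b[:,:2]),b[:,2].max(),np.median(b[:,2]),len(b))
    r=f[(abs(f[:,0]-.58)<.08)&(abs(f[:,1]+.037)<.08)&(f[:,2]>.175)&(f[:,2]<.2)]
    if len(r)>20: (c,wh,a)=cv2.minAreaRect(r[:,:2].astype(np.float32));print("rim",c,wh,np.median(r[:,2]))
    l=f[(f[:,2]>.09)&(f[:,2]<.118)&(f[:,0]>.4)&(f[:,0]<.7)&(f[:,1]>-.16)&(f[:,1]<.15)]
    (c,wh,a)=cv2.minAreaRect(l[:,:2].astype(np.float32));print("lid+handle rect",c,wh,a,np.median(l[:,2]))
    l=f[(f[:,2]>.09)&(f[:,2]<.118)]
    h=l[(abs(l[:,0]-.435)<.018+.27*0)&(abs(l[:,1]+.038)<.035)]
    if len(h)>10: print("lidbar",line2(h[:,:2]),np.median(h[:,2]),len(h))
E
python3 - <<'E'
from fit import *
for n in ["scene","side"]:
    print(n);fits(cloud(n,np.load(f"pics/{n}0.npz")["d"]))
s=get_state();print(R.from_rotvec(s["tool_rot"]).as_matrix().round(3))
E
```

```text
scene
handle (array([ 0.58611529, -0.03635664]), np.float32(-60.660305), np.float64(0.09904573082923887)) 0.26154262826236285 0.25570676498551237 193
rim (0.5846971273422241, -0.03520886227488518) (0.08311359584331512, 0.09243999421596527) 0.1873979280578747
lid+handle rect (0.5390971899032593, -0.011035352945327759) (0.21505212783813477, 0.24151377379894257) 15.94970989227295 0.10794354658786265
lidbar (array([ 0.44172465, -0.03269577]), np.float32(-74.10711), np.float64(0.058944262787699694)) 0.10906353908068345 39
side
handle (array([ 0.57931448, -0.03555568]), np.float32(-61.515427), np.float64(0.0964295443892479)) 0.2602438999117235 0.2557049426323551 185
rim (0.5801395177841187, -0.03480244800448418) (0.08875620365142822, 0.08945479243993759) 0.18661713861678197
lid+handle rect (0.5339691042900085, -0.007568344473838806) (0.21257087588310242, 0.2427171915769577) 15.77673625946045 0.10691015701314888
lidbar (array([ 0.43703661, -0.03848469]), np.float32(-73.055626), np.float64(0.07144332937896253)) 0.10766384123252415 108
[[-0.     0.975  0.22 ]
 [ 0.002  0.22  -0.975]
 [-1.    -0.    -0.002]]
```

```bash
cat > plan.py <<'E'
from h import *
def down(ang):  # tool down, z axis at world azimuth ang (deg)
    a=np.radians(ang);z=np.array([np.cos(a),np.sin(a),0]);x=np.array([0,0,-1.]);y=np.cross(z,x)
    return np.stack([x,y,z],1)
def rows(p,M,ways,jaw,dec=2):
    """ways: list of (pos,Rot,n). prints rows"""
    out=[]
    for tp,TM,n in ways:
        tp=np.array(tp,float);p0=p.copy();M0=M.copy();dr=R.from_matrix(M0.T@TM).as_rotvec()
        for i in range(1,n+1):
            s=i/n; s=s if n<4 else (.5-.5*np.cos(np.pi*s))*.6+.4*s
            gp=p0+(tp-p0)*s; gM=M0@R.from_rotvec(dr*s).as_matrix()
            t=np.round(M.T@(gp-p)*100,dec); w=np.round(np.degrees(R.from_matrix(M.T@gM).as_rotvec()),1)
            out.append([*[float(v)+0. for v in w],*[float(v)+0. for v in t],jaw])
            p=p+M@t/100; M=M@R.from_rotvec(np.radians(w)).as_matrix()
    for i in range(0,len(out),10): print("["+",".join("["+",".join(f"{v:g}" for v in r)+"]" for r in out[i:i+10])+"]\n")
    print("end",p.round(4),R.from_matrix(M).as_rotvec().round(4).tolist())
def cur():
    s=get_state();return s["position"],R.from_rotvec(s["tool_rot"]).as_matrix()
E
python3 - <<'E'
from plan import *
p,M=cur()
rows(p,M,[([.5825,-.036,.37],down(29),20)],8.7,1)
E
```

```text
[[-2.5,0,0,-0.4,1.3,-1.2,8.7],[-3.3,0,0,-0.4,1.8,-1.4,8.7],[-4.1,0,0,-0.6,2.3,-1.6,8.7],[-4.7,0,0,-0.6,2.9,-1.7,8.7],[-5.4,0,0,-0.8,3.3,-1.7,8.7],[-5.9,0,0,-0.8,3.9,-1.5,8.7],[-6.4,0,0,-0.9,4.3,-1.1,8.7],[-6.7,0,0,-1,4.7,-0.7,8.7],[-7,0,0,-1,4.8,-0.2,8.7],[-7.1,0,-0.1,-0.9,5,0.4,8.7]]

[[-7.2,0,0,-1.1,4.8,1.1,8.7],[-6.9,0,0,-0.9,4.6,1.6,8.7],[-6.8,0,0,-1,4.3,2.1,8.7],[-6.4,0,0,-0.9,3.7,2.4,8.7],[-5.9,-0.1,0,-0.8,3.2,2.6,8.7],[-5.4,0,0,-0.8,2.6,2.7,8.7],[-4.7,0,0,-0.7,2.1,2.6,8.7],[-4.1,0,0,-0.5,1.6,2.3,8.7],[-3.3,0,0,-0.5,1.2,2,8.7],[-2.5,0,0,-0.3,0.8,1.6,8.7]]

end [ 0.5828 -0.0357  0.3696] [-0.3968, 1.5336, 0.397]
```

Emit:
jog_arm --pt "-2.5 0 0 -0.4 1.3 -1.2 8.7" --pt "-3.3 0 0 -0.4 1.8 -1.4 8.7" --pt "-4.1 0 0 -0.6 2.3 -1.6 8.7" --pt "-4.7 0 0 -0.6 2.9 -1.7 8.7" --pt "-5.4 0 0 -0.8 3.3 -1.7 8.7" --pt "-5.9 0 0 -0.8 3.9 -1.5 8.7" --pt "-6.4 0 0 -0.9 4.3 -1.1 8.7" --pt "-6.7 0 0 -1 4.7 -0.7 8.7" --pt "-7 0 0 -1 4.8 -0.2 8.7" --pt "-7.1 0 -0.1 -0.9 5 0.4 8.7"

```text
time: 1.35
position: [0.3637, -0.3317, 0.2962]
tool_rot: [0.322, 1.546, -0.327]
ft_force: [0.1, 0.1, 0.1]
grip_width: 0.998
```

Emit:
jog_arm --pt "-7.2 0 0 -1.1 4.8 1.1 8.7" --pt "-6.9 0 0 -0.9 4.6 1.6 8.7" --pt "-6.8 0 0 -1 4.3 2.1 8.7" --pt "-6.4 0 0 -0.9 3.7 2.4 8.7" --pt "-5.9 -0.1 0 -0.8 3.2 2.6 8.7" --pt "-5.4 0 0 -0.8 2.6 2.7 8.7" --pt "-4.7 0 0 -0.7 2.1 2.6 8.7" --pt "-4.1 0 0 -0.5 1.6 2.3 8.7" --pt "-3.3 0 0 -0.5 1.2 2 8.7" --pt "-2.5 0 0 -0.3 0.8 1.6 8.7"

```text
time: 2.6
position: [0.5827, -0.033, 0.3706]
tool_rot: [-0.404, 1.532, 0.4]
ft_force: [-0.1, 0.1, -0.1]
grip_width: 0.997
```

Emit:
jog_arm --pt "0 0 0 0 0 0 5" --pt "0 0 0 0 0 0 5" --pt "0 0 0 0 0 0 5"

```text
time: 2.98
position: [0.5825, -0.0372, 0.3696]
tool_rot: [-0.397, 1.535, 0.394]
ft_force: [0.0, -0.3, 0.8]
grip_width: 0.743
```

```bash
python3 - <<'E'
from fit import *
s=get_state();print(s["position"],s["tool_rot"],s["ft_force"],s["time"],s["joint_positions"].round(2))
im,d=get_image("wrist");cv2.imwrite("pics/w1.png",im[:,:,::-1])
T=np.eye(4);T[:3,:3]=R.from_rotvec(s["tool_rot"]).as_matrix();T[:3,3]=s["position"]
T=T@camera_info("wrist")["mount"];W=cloud("wrist",d,T);np.savez("pics/w1.npz",W=W,im=im)
fits(W)
E
```

```text
[ 0.58246491 -0.03718941  0.36962996] [-0.3972123   1.53455275  0.39351996] [ 0.03720335 -0.30161249  0.81580654] 2.975 [ 0.64  0.22 -0.76  1.34  0.15  1.64  0.41]
handle (array([ 0.58427734, -0.03782281]), np.float32(-60.331787), np.float64(0.09591029969975352)) 0.26082335008798563 0.2576836735267355 1424
rim (0.5842816829681396, -0.03791288286447525) (0.08917377889156342, 0.08859021216630936) 0.19149730686107
lid+handle rect (0.5382083058357239, -0.010896921157836914) (0.21277785301208496, 0.2400370091199875) 15.813597679138184 0.10791077296909796
lidbar (array([ 0.44218472, -0.03723508]), np.float32(-74.809555), np.float64(0.07111229110509157)) 0.1089555256630299 515
```

View pics/w1.png

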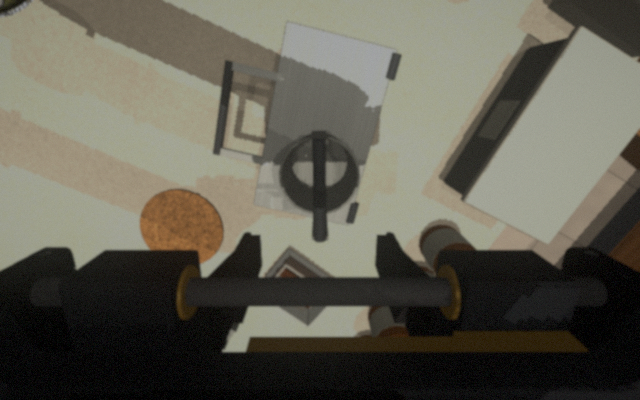

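The wrist picture shows the handle centred between the fingers near (320,185), the lid's loop at (235,110) and the mat at (182,225). All three views put the handle centre within 2 mm of (0.584, -0.038).

```bash
python3 - <<'E'
from plan import *
z=np.load("pics/w1.npz");W=z["W"];im=z["im"]
hsv=cv2.cvtColor(im,cv2.COLOR_RGB2HSV)
m=(hsv[...,0]<18)&(hsv[...,1]>100)&(W[...,2]<0.02)&(W[...,2]>-.01)&(abs(W[...,0]-.435)<.12)&(abs(W[...,1]+.28)<.12)
k,l,st,ce=cv2.connectedComponentsWithStats(m.astype(np.uint8));i=1+np.argmax(st[1:,4]);p=W[l==i]
print(st[i],cv2.minEnclosingCircle(p[:,:2].astype(np.float32)),(p.min(0)+p.max(0))/2,np.ptp(p,axis=0),p.mean(0))
h=R.from_rotvec([-0.3968, 1.5336, 0.397]).as_matrix()
rows(np.array([.5828,-.0357,.3696]),h,[([.5842,-.0378,.29],down(29.5),6),([.5842,-.0378,.254],down(29.5),4)],5)
E
```

```text
[ 140  190   83   73 4311] ((0.435224324464798, -0.28128597140312195), 0.07469107955694199) [ 0.43585509 -0.27788461  0.00479347] [0.14774885 0.13862622 0.01079122] [ 0.43225533 -0.27234605  0.00620804]
[[-0.1,0,0,0.85,-0.03,0,5],[0,0,0,1.41,-0.04,0,5],[-0.1,0,0,1.72,-0.06,0.01,5],[-0.1,0,0,1.72,-0.05,0,5],[-0.1,0,0,1.41,-0.04,0,5],[-0.1,0,0,0.85,-0.03,0.01,5],[0,0,0,0.68,0,0,5],[0,0,0,1.12,0,0,5],[0,0,0,1.12,0,-0.01,5],[0,0,0,0.68,0,0,5]]

end [ 0.5842 -0.0378  0.254 ] [-0.4036, 1.5323, 0.4038]
```

Emit:
jog_arm --pt "-0.1 0 0 0.9 0 0 5" --pt "0 0 0 1.4 0 0 5" --pt "-0.1 0 0 1.7 0 0.1 5" --pt "-0.1 0 0 1.7 0 0 5" --pt "-0.1 0 0 1.4 0 0 5" --pt "0 0 0 0.8 0 0 5" --pt "0 0 0 0.8 0 0 5" --pt "0 0 0 1.1 0 0 5" --pt "0 0 0 1.1 0 0 5" --pt "0 0 0 0.6 0 0 5"

```text
time: 4.28
position: [0.5836, -0.0357, 0.2538]
tool_rot: [-0.403, 1.533, 0.401]
ft_force: [-0.0, -0.6, 0.3]
grip_width: 0.573
```

Emit:
jog_arm --pt "0 0 0 0 0 0 0" --pt "0 0 0 0 0 0 0" --pt "0 0 0 0 0 0 0" --pt "0 0 0 0 0 0 0" --pt "0 0 0 0 0 0 0" --pt "0 0 0 0 0 0 0" --pt "0 0 0 0 0 0 0" --pt "0 0 0 0 0 0 0" --squeeze 40

```text
time: 5.28
position: [0.5838, -0.0359, 0.2549]
tool_rot: [-0.404, 1.533, 0.401]
ft_force: [-2.0, -0.5, 1.8]
grip_width: 0.082
```

```bash
python3 - <<'E'
from plan import *
s=get_state();print(s["position"],s["tool_rot"],s["ft_force"],s["torque"],s["grip_width"]*87,s["time"])
E
```

```text
[ 0.58376886 -0.03585508  0.25486117] [-0.4036472   1.53288914  0.40068734] [-2.04102668 -0.48075234  1.78639417] [-0.26753251  0.2483925  -0.0251643 ] 7.1497945278450885 5.275
```

The opening reads 7 mm on a 12 mm bar, which doesn't fit, so I'll check before lifting.

```bash
python3 - <<'E'
from plan import *
for n in ["side","wrist"]:
    im,d=get_image(n)
    if n=="side": im=cv2.resize(im[80:280,220:440],None,fx=3,fy=3)
    cv2.imwrite(f"pics/{n}2.png",im[:,:,::-1])
print(get_state()["grip_width"]*87)
E
```

```text
7.390289937521109
```

View pics/side2.png

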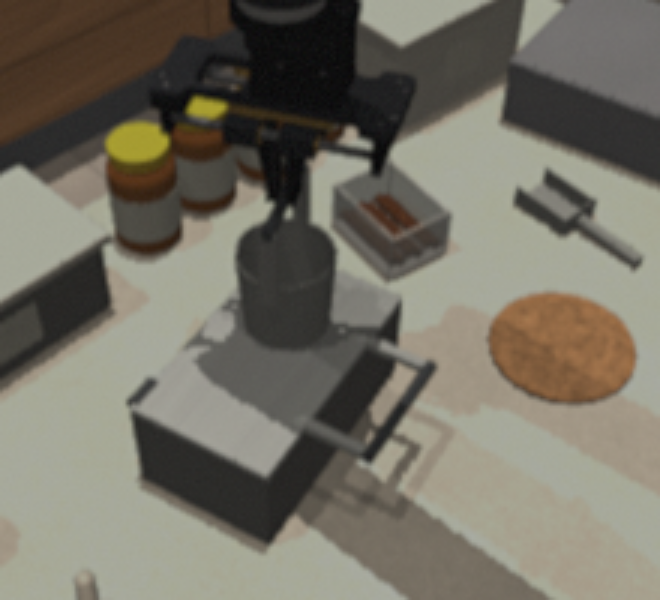

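View pics/wrist2.png

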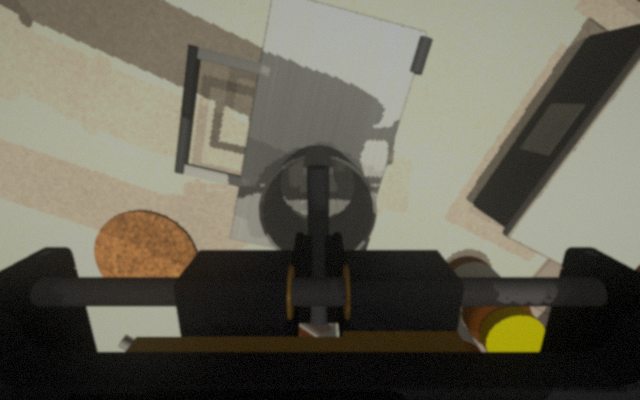

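The side picture shows the fingers closed on the handle bar at about (285,205), and the wrist picture shows the bar centred between the pads. I'll lift it.

Emit:
jog_arm --pt "0 0 0 -0.3 0 0 0" --pt "0 0 0 -0.6 0 0 0" --pt "0 0 0 -1 0 0 0" --pt "0 0 0 -1 0 0 0" --pt "0 0 0 -1 0 0 0" --pt "0 0 0 -1 0 0 0" --pt "0 0 0 -1 0 0 0" --pt "0 0 0 -0.6 0 0 0" --pt "0 0 0 -0.3 0 0 0" --pt "0 0 0 0 0 0 0"

```text
time: 6.62
position: [0.5838, -0.0356, 0.3227]
tool_rot: [-0.404, 1.533, 0.401]
ft_force: [-0.8, -0.5, -0.6]
grip_width: 0.004
```

```bash
python3 - <<'E'
from plan import *
p,M=cur();print(p,get_state()["ft_force"],get_state()["grip_width"]*87)
rows(p,M,[([.435,-.2795,.31],down(0),20),([.435,-.2795,.166],down(0),16),([.435,-.2795,.153],down(0),6)],0,2)
E
```

```text
[ 0.58383213 -0.03557471  0.32274279] [-0.80232755 -0.49401214 -0.55899454] 0.31954568401879785
[[0.7,0,0,0.03,-0.33,-0.59,0],[0.9,0,0,0.04,-0.44,-0.77,0],[1.1,0,0,0.05,-0.56,-0.93,0],[1.3,0,0,0.06,-0.67,-1.08,0],[1.5,0,0,0.06,-0.79,-1.21,0],[1.7,0,0,0.08,-0.91,-1.31,0],[1.7,0,0,0.07,-1.02,-1.39,0],[1.9,0,0,0.09,-1.12,-1.42,0],[1.9,0,0,0.08,-1.21,-1.44,0],[2,0,0,0.09,-1.27,-1.43,0]]

[[2,0,0.1,0.08,-1.33,-1.38,0],[1.9,0,0,0.09,-1.35,-1.3,0],[1.9,0,0,0.08,-1.34,-1.22,0],[1.7,0,0,0.07,-1.32,-1.11,0],[1.7,0,0,0.07,-1.24,-1,0],[1.5,0,0,0.07,-1.16,-0.87,0],[1.3,0,0,0.05,-1.04,-0.73,0],[1.1,0,0,0.05,-0.9,-0.61,0],[0.9,0,0,0.04,-0.74,-0.49,0],[0.7,0,0,0.03,-0.57,-0.36,0]]

[[0,0,0,0.44,0,0,0],[0,0,0,0.61,0,0,0],[0,0,0,0.76,0,0,0],[0,0,0,0.9,0,0,0],[0,0,0,1.01,0,0,0],[0,0,0,1.11,0,0,0],[0,0,0,1.17,0,0,0],[0,0,0,1.2,0,0,0],[0,0,0,1.2,0,0,0],[0,0,0,1.17,0,0,0]]

[[0,0,0,1.11,0,0,0],[0,0,0,1.02,0,0,0],[0,0,0,0.89,0,0,0],[0,0,0,0.76,0,0,0],[0,0,0,0.61,-0.01,0,0],[0,0,0,0.44,0,0,0],[0,0,0,0.14,0,0,0],[0,0,0,0.23,0,0,0],[0,0,0,0.28,0,0,0],[0,0,0,0.28,0,0,0]]

[[0,0,0,0.23,0,0,0],[0,0,0,0.14,0,0,0]]

end [ 0.435  -0.2795  0.153 ] [0.0001, 1.5703, 0.0003]
```

The pail slipped out: the gripper is empty. I'll look at what happened.

```bash
python3 - <<'E'
from fit import *
s=get_state()
T=np.eye(4);T[:3,:3]=R.from_rotvec(s["tool_rot"]).as_matrix();T[:3,3]=s["position"]
im,d=get_image("wrist");cv2.imwrite("pics/w3.png",im[:,:,::-1])
T=T@camera_info("wrist")["mount"];W=cloud("wrist",d,T);np.savez("pics/w3.npz",W=W,im=im)
fits(W)
for n,b in [("side",(80,280,220,440)),("scene",(120,270,230,430))]:
    im,d=get_image(n);cv2.imwrite(f"pics/{n}3.png",cv2.resize(im[b[0]:b[1],b[2]:b[3],::-1],None,fx=3,fy=3))
    np.savez(f"pics/{n}3.npz",d=d);fits(cloud(n,d))
E
```

```text
handle (array([ 0.57700521, -0.02496644]), np.float32(-60.288067), np.float64(0.06655846177600325)) 0.2606075098337257 0.25762028193399145 1436
rim (0.5846301317214966, -0.03762415796518326) (0.08886687457561493, 0.0892678052186966) 0.19126769759058293
lid+handle rect (0.5381680727005005, -0.010865926742553711) (0.21216163039207458, 0.23987643420696259) 15.879928588867188 0.10790354229115795
lidbar (array([ 0.44231378, -0.03717767]), np.float32(-74.8794), np.float64(0.07083809208124875)) 0.10878272849112933 656
handle (array([ 0.57875903, -0.03556926]), np.float32(-62.17023), np.float64(0.09646526740863919)) 0.2610504522642747 0.25528316579884874 188
rim (0.579695999622345, -0.03520283102989197) (0.08968230336904526, 0.08906092494726181) 0.1865652817076403
lid+handle rect (0.533707857131958, -0.008456170558929443) (0.2118825912475586, 0.24249549210071564) 15.410334587097168 0.10692517431268
lidbar (array([ 0.43715306, -0.03819276]), np.float32(-73.95518), np.float64(0.07098919987678529)) 0.10768221103906461 107
handle (array([ 0.58698669, -0.03658339]), np.float32(-61.18627), np.float64(0.09716766461730003)) 0.2620013863324516 0.25605951203025434 193
rim (0.5843234062194824, -0.035047419369220734) (0.08215818554162979, 0.09359078109264374) 0.18648058431827752
lid+handle rect (0.5387850999832153, -0.010591775178909302) (0.21223188936710358, 0.24257782101631165) 15.950902938842773 0.1078526766518631
lidbar (array([ 0.44136817, -0.03219112]), np.float32(-73.22037), np.float64(0.06031593563966453)) 0.10912564376558431 38
```

View pics/side3.png

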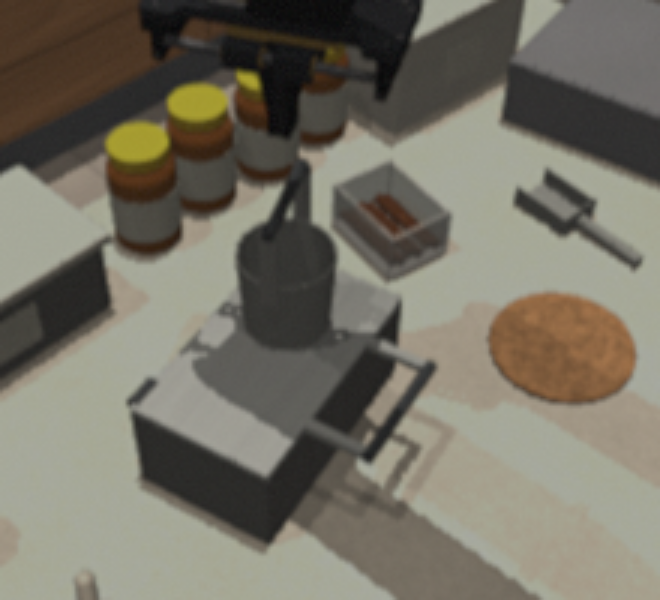

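View pics/scene3.png

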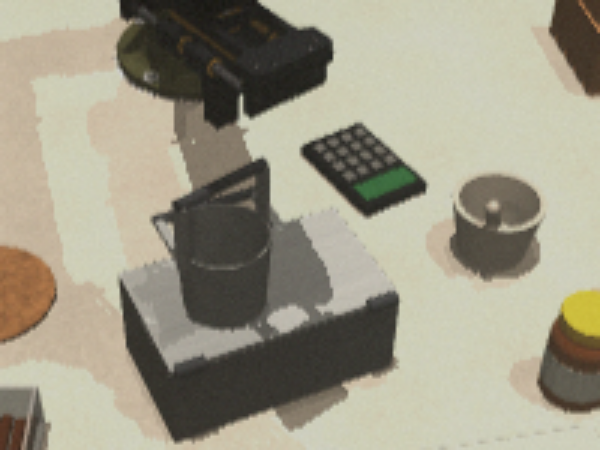

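View pics/w3.png

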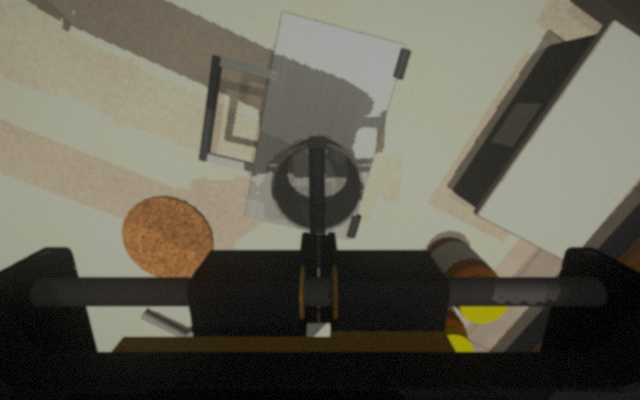

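```bash
python3 - <<'E'
from fit import *
p=get_state()["position"];print(p)
for n in ["side","scene"]:
    W=cloud(n,np.load(f"pics/{n}3.npz")["d"]);f=W.reshape(-1,3);f=f[~np.isnan(f[:,0])]
    q=f[(np.hypot(f[:,0]-p[0],f[:,1]-p[1])<.06)&(f[:,2]>.24)]
    h=np.histogram(q[:,2],bins=np.arange(.24,.46,.01));print(n);print(h[0])
    t=q[(q[:,2]>.27)&(q[:,2]<.36)];
    for lo in np.arange(.27,.40,.01):
        u=q[(q[:,2]>=lo)&(q[:,2]<lo+.01)]
        if len(u): print(lo.round(2),len(u),u.min(0).round(3),u.max(0).round(3))
W=np.load("pics/w3.npz")["W"]
for v in range(225,270,4): print(v,[W[v,u].round(3).tolist() for u in (306,312,318,324,330)])
E
```

```text
[ 0.583644   -0.0355903   0.32235442]
side
[ 26 148   1   0   0   0   0   0  24  38  36  38  49  40   9  36 190 259
 190 317 171 174]
0.32 24 [ 0.569 -0.05   0.323] [ 0.584 -0.021  0.33 ]
0.33 38 [ 0.568 -0.05   0.33 ] [ 0.585 -0.021  0.34 ]
0.34 36 [ 0.568 -0.049  0.34 ] [ 0.585 -0.02   0.35 ]
0.35 38 [ 0.567 -0.049  0.35 ] [ 0.588 -0.019  0.36 ]
0.36 49 [ 0.565 -0.045  0.36 ] [ 0.59  -0.018  0.37 ]
0.37 40 [ 0.563 -0.034  0.37 ] [ 0.59  -0.018  0.38 ]
0.38 9 [ 0.58  -0.024  0.38 ] [ 0.587 -0.019  0.389]
0.39 36 [ 0.537 -0.052  0.39 ] [0.59  0.012 0.4  ]
scene
[ 27 146   9   0   0   0   0   0  20  41  35  38  27  16   0  14  91 263
 108 261 156 129]
0.32 20 [ 0.582 -0.05   0.323] [ 0.598 -0.023  0.33 ]
0.33 41 [ 0.582 -0.05   0.33 ] [ 0.598 -0.022  0.34 ]
0.34 35 [ 0.58 -0.05  0.34] [ 0.599 -0.023  0.349]
0.35 38 [ 0.577 -0.051  0.35 ] [ 0.599 -0.023  0.36 ]
0.36 27 [ 0.581 -0.051  0.36 ] [ 0.601 -0.028  0.369]
0.37 16 [ 0.592 -0.043  0.37 ] [ 0.603 -0.021  0.38 ]
0.39 14 [ 0.587 -0.077  0.391] [ 0.628 -0.028  0.4  ]
225 [[0.594, -0.078, 0.186], [0.586, -0.049, 0.259], [0.59, -0.047
[... 709 characters left out ...]
.029, 0.343], [0.58, -0.028, 0.342], [0.583, -0.027, 0.342], [0.584, -0.024, 0.344]]
253 [[0.574, -0.03, 0.349], [0.578, -0.03, 0.345], [0.58, -0.028, 0.346], [0.582, -0.027, 0.346], [0.584, -0.024, 0.349]]
257 [[0.574, -0.03, 0.353], [0.577, -0.029, 0.35], [0.581, -0.029, 0.348], [0.583, -0.027, 0.35], [0.585, -0.026, 0.349]]
261 [[0.574, -0.029, 0.357], [0.577, -0.029, 0.355], [0.582, -0.031, 0.348], [0.582, -0.027, 0.354], [0.585, -0.025, 0.354]]
265 [[0.575, -0.03, 0.36], [0.578, -0.029, 0.358], [0.583, -0.033, 0.348], [0.582, -0.027, 0.357], [0.584, -0.024, 0.36]]
269 [[0.575, -0.029, 0.364], [0.578, -0.029, 0.361], [0.584, -0.035, 0.348], [0.582, -0.027, 0.361], [0.584, -0.024, 0.364]]
```

All three cameras put the fingertips at the reported TCP (z 0.323 against 0.322), not 19 mm ahead of it. The pads only pinched the top of the bar and slipped off, and the pail did not move. The true grasp point lies about 18 mm behind the reported position, so I'll regrasp that much deeper.

Emit:
jog_arm --pt "0 0 0 0 0 0 5" --pt "0 0 0 0 0 0 5" --pt "0 0 0 0 0 0 5" --pt "0 0 0 0 0 0 5" --pt "0 0 0 0.8 -0.1 0 5" --pt "0 0 0 1.2 -0.1 0 5" --pt "0 0 0 1.4 0 0 5" --pt "0 0 0 1.4 0 0 5" --pt "0 0 0 1.2 0 0 5" --pt "0 0 0 0.6 0 0 5"

```text
time: 8.02
position: [0.5845, -0.0374, 0.2556]
tool_rot: [-0.403, 1.534, 0.401]
ft_force: [-0.5, 0.6, -0.1]
grip_width: 0.578
```

Emit:
jog_arm --pt "0 0 0 0.6 0 0 5" --pt "0 0 0 0.8 0 0 5" --pt "0 0 0 0.6 0 0 5" --pt "0 0 0 0 0 0 5"

```text
time: 8.52
position: [0.5846, -0.0375, 0.2362]
tool_rot: [-0.403, 1.533, 0.401]
ft_force: [0.6, -0.1, 0.4]
grip_width: 0.575
```

Emit:
jog_arm --pt "0 0 0 0 0 0 0" --pt "0 0 0 0 0 0 0" --pt "0 0 0 0 0 0 0" --pt "0 0 0 0 0 0 0" --pt "0 0 0 0 0 0 0" --pt "0 0 0 0 0 0 0" --pt "0 0 0 0 0 0 0" --pt "0 0 0 0 0 0 0" --squeeze 40

```text
time: 9.52
position: [0.5848, -0.0376, 0.2368]
tool_rot: [-0.404, 1.533, 0.401]
ft_force: [-1.5, -1.2, 1.5]
grip_width: 0.127
```

The opening is now 11 mm, a proper hold on the bar. Lifting.

Emit:
jog_arm --pt "0 0 0 -0.3 0 0 0" --pt "0 0 0 -0.6 0 0 0" --pt "0 0 0 -1 0 0 0" --pt "0 0 0 -1 0 0 0" --pt "0 0 0 -1 0 0 0" --pt "0 0 0 -1 0 0 0" --pt "0 0 0 -1 0 0 0" --pt "0 0 0 -0.6 0 0 0" --pt "0 0 0 -0.3 0 0 0" --pt "0 0 0 0 0 0 0"

```text
time: 10.78
position: [0.5848, -0.0373, 0.3047]
tool_rot: [-0.404, 1.533, 0.401]
ft_force: [0.3, 0.1, -5.0]
grip_width: 0.122
```

```bash
python3 - <<'E'
from plan import *
p,M=cur();print(p,get_state()["ft_force"],get_state()["grip_width"]*87)
im,d=get_image("side");cv2.imwrite("pics/side4.png",cv2.resize(im[80:280,220:440,::-1],None,fx=3,fy=3))
rows(p,M,[([.435,-.281,.30],down(0),20),([.435,-.281,.146],down(0),16),([.435,-.281,.1355],down(0),4)],0,2)
E
```

```text
[ 0.58481776 -0.03732329  0.30474672] [ 0.28313678  0.09405419 -4.99250551] 10.636578619490274
[[0.7,0,0,0.01,-0.33,-0.59,0],[0.9,0,0,0.02,-0.44,-0.77,0],[1.1,0,0,0.02,-0.55,-0.94,0],[1.3,0,0,0.02,-0.67,-1.08,0],[1.5,0,0,0.02,-0.79,-1.22,0],[1.7,0,0,0.03,-0.9,-1.31,0],[1.7,0,0,0.03,-1.02,-1.39,0],[1.9,0,0,0.03,-1.12,-1.43,0],[1.9,0,0,0.04,-1.2,-1.45,0],[2,0,0,0.03,-1.27,-1.43,0]]

[[2,0,0.1,0.03,-1.33,-1.38,0],[1.9,0,0,0.03,-1.34,-1.32,0],[1.9,0,0,0.03,-1.34,-1.22,0],[1.7,0,0,0.03,-1.31,-1.12,0],[1.7,0,0,0.02,-1.25,-1,0],[1.5,0,0,0.03,-1.15,-0.87,0],[1.3,0,0,0.02,-1.04,-0.74,0],[1.1,0,0,0.02,-0.9,-0.62,0],[0.9,0,0,0.01,-0.74,-0.48,0],[0.7,0,0,0.01,-0.57,-0.36,0]]

[[0,0,0,0.47,0,0,0],[0,0,0,0.65,0,0,0],[0,0,0,0.81,0,0,0],[0,0,0,0.96,0,0,0],[0,0,0,1.09,0,0,0],[0,0,0,1.18,0,0,0],[0,0,0,1.25,0,0,0],[0,0,0,1.29,0,0,0],[0,0,0,1.29,0,-0.01,0],[0,0,0,1.25,0,0,0]]

[[0,0,0,1.18,0,0,0],[0,0,0,1.09,0,0,0],[0,0,0,0.96,0,0,0],[0,0,0,0.81,0,0,0],[0,0,0,0.65,0,0,0],[0,0,0,0.47,-0.01,0,0],[0,0,0,0.2,0,0,0],[0,0,0,0.33,0,0,0],[0,0,0,0.32,0,0,0],[0,0,0,0.2,0,0,0]]

end [ 0.435  -0.281   0.1355] [0.0001, 1.5703, 0.0004]
```

View pics/side4.png

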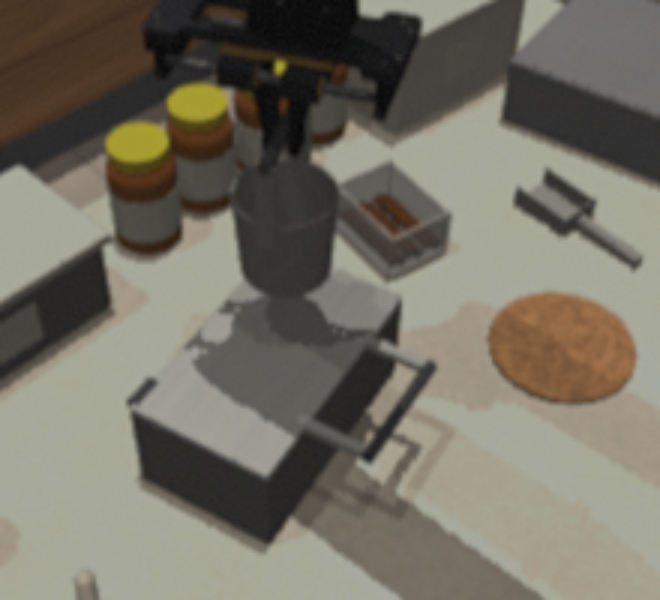

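The side picture shows the pail hanging upright at (285,230), clear of the lid, with a measured weight of 5.0 N. Next I carry it to the mat.

Emit:
jog_arm --pt "0.7 0 0 0 -0.3 -0.6 0" --pt "0.9 0 0 0 -0.4 -0.8 0" --pt "1.1 0 0 0 -0.6 -0.9 0" --pt "1.3 0 0 0 -0.7 -1.1 0" --pt "1.5 0 0 0 -0.8 -1.2 0" --pt "1.7 0 0 0 -0.9 -1.3 0" --pt "1.7 0 0 0 -1 -1.4 0" --pt "1.9 0 0 0 -1.1 -1.4 0" --pt "1.9 0 0 0 -1.2 -1.5 0" --pt "2 0 0 0.1 -1.3 -1.4 0"

```text
time: 12.08
position: [0.5093, -0.1604, 0.3039]
tool_rot: [-0.201, 1.561, 0.198]
ft_force: [-0.9, 1.3, -4.0]
grip_width: 0.122
```

Emit:
jog_arm --pt "2 0 0 0.1 -1.3 -1.4 0" --pt "1.9 0 0 0 -1.3 -1.3 0" --pt "1.9 0 0 0.1 -1.4 -1.2 0" --pt "1.7 0 0 0 -1.3 -1.1 0" --pt "1.7 0 0 0 -1.3 -1 0" --pt "1.5 0 0 0 -1.1 -0.9 0" --pt "1.3 0 0 0 -1 -0.7 0" --pt "1.1 0 0 0 -0.9 -0.6 0" --pt "0.9 0 0 0 -0.7 -0.5 0" --pt "0.7 0 0 0 -0.6 -0.4 0"

```text
time: 13.32
position: [0.435, -0.2806, 0.3019]
tool_rot: [-0.001, 1.57, -0.001]
ft_force: [-0.2, 0.2, -4.5]
grip_width: 0.126
```

Emit:
jog_arm --pt "0 0 0 0.5 0 0 0" --pt "0 0 0 0.7 0 0 0" --pt "0 0 0 0.9 0 0 0" --pt "0 0 0 1.1 0 0 0" --pt "0 0 0 1.2 0 0 0" --pt "0 0 0 1.2 0 0 0" --pt "0 0 0 1.1 0 0 0" --pt "0 0 0 0.9 0 0 0" --pt "0 0 0 0.6 0 0 0" --pt "0 0 0 0 0 0 0"

```text
time: 14.58
position: [0.435, -0.2804, 0.2196]
tool_rot: [-0.001, 1.57, -0.001]
ft_force: [0.6, -0.3, -3.7]
grip_width: 0.122
```

```bash
python3 - <<'E'
from plan import *
s=get_state();p,M=cur();print(p,s["ft_force"],s["grip_width"]*87,s["tool_rot"],s["time"])
for n,b in [("side",(80,280,300,520)),("scene",(120,270,130,350))]:
    im,d=get_image(n);W=cloud(n,d);cv2.imwrite(f"pics/{n}5.png",cv2.resize(im[b[0]:b[1],b[2]:b[3],::-1],None,fx=3,fy=3))
    f=W.reshape(-1,3);f=f[~np.isnan(f[:,0])]
    q=f[(np.hypot(f[:,0]-p[0],f[:,1]-p[1])<.07)&(f[:,2]<p[2]-.03)&(f[:,2]>p[2]-.055)]
    print(n,cv2.minEnclosingCircle(q[:,:2].astype(np.float32)),q[:,2].max())
E
```

```text
[ 0.43501236 -0.2803525   0.21955432] [ 0.6081466  -0.3114201  -3.73992126] 10.582864008369409 [-8.27614427e-04  1.57049714e+00 -6.37035430e-04] 14.575
side ((0.43244805932044983, -0.2771126627922058), 0.049377456307411194) 0.18920837516470923
scene ((0.43440017104148865, -0.2809504270553589), 0.048548486083745956) 0.18791676129750434
```

View pics/side5.png

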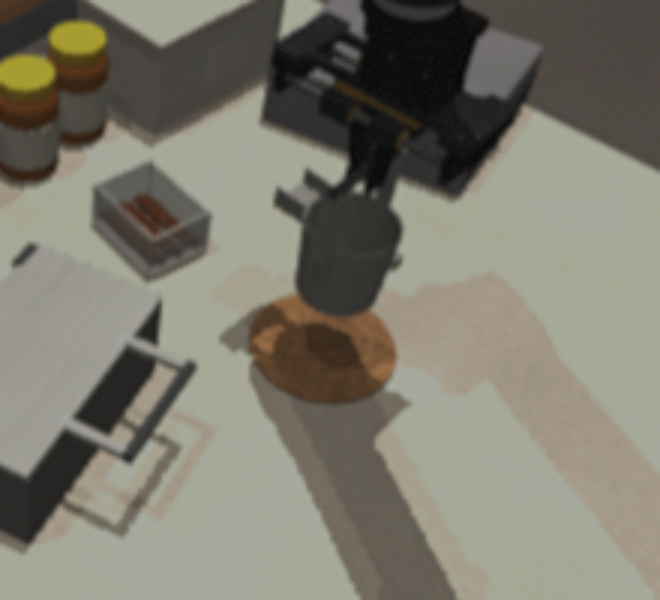

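View pics/scene5.png

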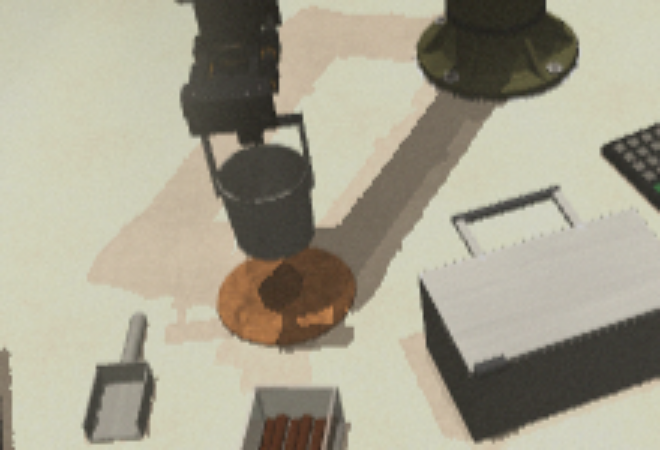

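The pictures show the pail hanging upright over the mat, at (345,255) in the side crop, with its rim centre within about 2 mm of the mat centre in each camera. Lowering it now.

Emit:
jog_arm --pt "0 0 0 0.5 0 0 0" --pt "0 0 0 0.9 0 0 0" --pt "0 0 0 1.2 0 0 0" --pt "0 0 0 1.3 0 0 0" --pt "0 0 0 1.2 0 0 0" --pt "0 0 0 0.9 0 0 0" --pt "0 0 0 0.7 0 0 0" --pt "0 0 0 0.5 0 0 0" --pt "0 0 0 0.4 0 0 0" --pt "0 0 0 0.3 0 0 0"

```text
time: 15.92
position: [0.4354, -0.2807, 0.1409]
tool_rot: [-0.001, 1.57, -0.001]
ft_force: [0.0, 0.7, -3.3]
grip_width: 0.124
```

Emit:
jog_arm --pt "0 0 0 0.2 0 0 0" --pt "0 0 0 0.2 0 0 0" --pt "0 0 0 0.1 0 0 0" --pt "0 0 0 0 0 0 0"

```text
time: 16.42
position: [0.4353, -0.2806, 0.1359]
tool_rot: [-0.001, 1.57, -0.001]
ft_force: [0.0, 0.2, -4.9]
grip_width: 0.123
```

Not touching yet: the tool still carries the full weight.

Emit:
jog_arm --pt "0 0 0 0.1 0 0 0" --pt "0 0 0 0.1 0 0 0" --pt "0 0 0 0 0 0 0"

```text
time: 16.8
position: [0.4355, -0.2809, 0.1347]
tool_rot: [-0.002, 1.569, -0.002]
ft_force: [-1.9, 0.0, 3.2]
grip_width: 0.124
```

The pail is on the mat (+3 N up). Releasing and rising.

Emit:
jog_arm --pt "0 0 0 0 0 0 1.8" --pt "0 0 0 0 0 0 3" --pt "0 0 0 0 0 0 5" --pt "0 0 0 0 0 0 5" --pt "0 0 0 0 0 0 5" --pt "0 0 0 -0.8 0 0 5" --pt "0 0 0 -1.5 0 0 5" --pt "0 0 0 -2 0 0 5" --pt "0 0 0 -2.5 0 0 5" --pt "0 0 0 -2.5 0 0 5"

```text
time: 18.05
position: [0.4355, -0.2805, 0.2291]
tool_rot: [-0.002, 1.569, -0.002]
ft_force: [-0.0, -0.5, -0.5]
grip_width: 0.574
```

```bash
python3 - <<'E'
from plan import *
s=get_state();p,M=cur();print(p,s["ft_force"],s["grip_width"]*87,s["tool_rot"],s["time"])
im,d=get_image("side");np.savez("pics/side6.npz",d=d,im=im)
cv2.imwrite("pics/side6.png",cv2.resize(im[80:280,260:520,::-1],None,fx=3,fy=3))
im,d=get_image("scene");np.savez("pics/scene6.npz",d=d,im=im)
for n in ("side","scene"):
    W=cloud(n,np.load(f"pics/{n}6.npz")["d"]);f=W.reshape(-1,3);f=f[~np.isnan(f[:,0])]
    q=f[(np.hypot(f[:,0]-.435,f[:,1]+.281)<.07)&(f[:,2]<.1)&(f[:,2]>.075)]
    print(n,cv2.minEnclosingCircle(q[:,:2].astype(np.float32)),q[:,2].max())
    q=f[(np.hypot(f[:,0]-.435,f[:,1]+.281)<.08)&(f[:,2]<.165)&(f[:,2]>.14)];print(q.mean(0),q[:,2].max())
    # lid
    l=f[(f[:,2]>.1)&(f[:,2]<.118)&(f[:,0]>.4)&(f[:,0]<.7)&(f[:,1]>-.16)&(f[:,1]<.15)]
    print(cv2.minAreaRect(l[:,:2].astype(np.float32)),np.median(l[:,2]))
E
```

```text
[ 0.4354811  -0.28052771  0.22906006] [-0.03552939 -0.50194167 -0.47063796] 49.964033850570985 [-0.00210351  1.56881908 -0.00167426] 18.05
side ((0.4286215901374817, -0.278389036655426), 0.050540462136268616) 0.09992176589160262
[ 0.43065422 -0.27178815  0.15306628] 0.15905206095565594
((0.5335854887962341, -0.008967041969299316), (0.2125985026359558, 0.24179920554161072), 15.528576850891113) 0.10701731030100048
scene ((0.4361077547073364, -0.2808305621147156), 0.04862017557024956) 0.09912043532015724
[ 0.43867968 -0.28127634  0.15377079] 0.160904602647315
((0.5379923582077026, -0.011038348078727722), (0.21426980197429657, 0.24157357215881348), 15.977002143859863) 0.10812831355476815
```

View pics/side6.png

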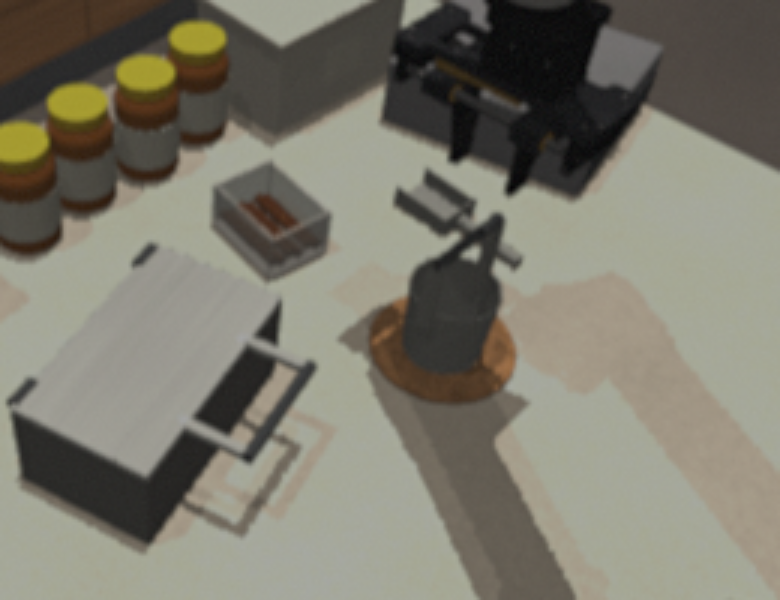

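The side picture shows the pail standing upright on the mat at (450,320), released. Its rim is within about 2 mm of the mat centre. Next I move over the lid bar for a close look.

```bash
python3 - <<'E'
from plan import *
p,M=cur()
rows(p,M,[([.445,-.039,.24],down(15.8),12)],5,1)
E
```

```text
[[-0.7,0,0,0,1.1,0,5],[-1,0,0,-0.1,1.5,0.1,5],[-1.3,0.1,0.1,-0.1,1.9,0.1,5],[-1.5,0,0,-0.1,2.4,0.2,5],[-1.6,0,0,-0.1,2.5,0.3,5],[-1.8,0.1,0.1,-0.1,2.7,0.4,5],[-1.7,0,0,-0.1,2.6,0.4,5],[-1.7,0,0.1,-0.1,2.5,0.6,5],[-1.5,0.1,0,-0.1,2.3,0.5,5],[-1.3,0,0,-0.1,1.9,0.5,5]]

[[-1,0,0.1,0,1.5,0.4,5],[-0.7,0,0,-0.1,1,0.3,5]]

end [ 0.4449 -0.0388  0.2404] [-0.2163, 1.5598, 0.217]
```

Emit:
jog_arm --pt "-0.7 0 0 0 1.1 0 5" --pt "-1 0 0 -0.1 1.5 0.1 5" --pt "-1.3 0.1 0.1 -0.1 1.9 0.1 5" --pt "-1.5 0 0 -0.1 2.4 0.2 5" --pt "-1.6 0 0 -0.1 2.5 0.3 5" --pt "-1.8 0.1 0.1 -0.1 2.7 0.4 5" --pt "-1.7 0 0 -0.1 2.6 0.4 5" --pt "-1.7 0 0.1 -0.1 2.5 0.6 5" --pt "-1.5 0.1 0 -0.1 2.3 0.5 5" --pt "-1.3 0 0 -0.1 1.9 0.5 5"

```text
time: 19.4
position: [0.4426, -0.0622, 0.2363]
tool_rot: [-0.192, 1.566, 0.198]
ft_force: [-0.3, -0.6, 0.3]
grip_width: 0.572
```

Emit:
jog_arm --pt "-1 0 0.1 0 1.5 0.4 5" --pt "-0.7 0 0 -0.1 1 0.3 5" --pt "0 0 0 0 0 0 5" --pt "0 0 0 0 0 0 5"

```text
time: 19.9
position: [0.443, -0.0386, 0.2372]
tool_rot: [-0.212, 1.565, 0.22]
ft_force: [0.0, -0.4, 0.1]
grip_width: 0.569
```

```bash
python3 - <<'E'
from fit import *
s=get_state();print(s["position"],s["tool_rot"],s["joint_positions"].round(2))
T=np.eye(4);T[:3,:3]=R.from_rotvec(s["tool_rot"]).as_matrix();T[:3,3]=s["position"]
im,d=get_image("wrist");cv2.imwrite("pics/w7.png",im[:,:,::-1])
T=T@camera_info("wrist")["mount"];W=cloud("wrist",d,T);np.savez("pics/w7.npz",W=W,im=im)
f=W.reshape(-1,3);f=f[~np.isnan(f[:,0])]
l=f[(f[:,2]>.1)&(f[:,2]<.118)&(f[:,0]>.4)&(f[:,0]<.7)&(f[:,1]>-.16)&(f[:,1]<.15)]
(c,wh,a)=cv2.minAreaRect(l[:,:2].astype(np.float32));print(c,wh,a,np.median(l[:,2]))
a=np.radians(15.6);u=np.array([np.cos(a),np.sin(a)]);v=np.array([-u[1],u[0]])
q=(l[:,:2]-[.442,-.038])
X=q@u;Y=q@v
b=l[(abs(X)<.012)&(abs(Y)<.045)];print(line2(b[:,:2]),np.percentile(b[:,2],[5,50,95]),len(b))
print("X",np.percentile(X[abs(Y)<.04],[0.5,99.5]),"Yhandle",np.percentile(Y[abs(X)<.03],[.5,99.5]),"Ylid",np.percentile(Y[(X>.08)],[.5,99.5]))
E
```

```text
[ 0.44299346 -0.03863197  0.23715973] [-0.21159909  1.56481498  0.21997114] [ 0.82 -0.13 -0.72  1.88 -0.09  1.37  0.4 ]
(0.534679114818573, 0.00026370584964752197) (0.21271055936813354, 0.21604005992412567) 15.711440086364746 0.10772685460184742
(array([ 0.44107361, -0.03813371]), np.float32(-74.729996), np.float64(0.0893160037882626)) [0.106112   0.10894668 0.1105189 ] 1088
X [-0.00600456  0.19778513] Yhandle [-0.05987525  0.05984882] Ylid [-0.07836896  0.11961188]
```

View pics/w7.png

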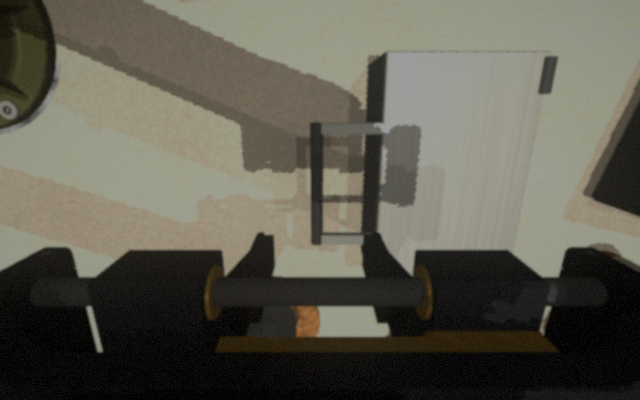

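The wrist picture shows the loop bar vertical at column 318, rows 123 to 243, between the open fingers. The bar centre comes out at (0.442, -0.038) with yaw about 15.6°; loop width 119.7 mm and height 0.109 m match the given sizes.

```bash
python3 - <<'E'
from plan import *
p,M=cur()
rows(p,M,[([.442,-.038,.14],down(15.6),6),([.442,-.038,.086],down(15.6),6)],4.5,2)
E
```

```text
[[0,0,0,1.04,0,0,4.5],[0,-0.1,-0.1,1.71,0.01,-0.01,4.5],[0.1,0,-0.1,2.11,0.01,-0.01,4.5],[0,-0.1,0,2.1,0.01,-0.01,4.5],[0,0,-0.1,1.71,0.02,-0.01,4.5],[0,0,0,1.04,0,-0.01,4.5],[0,0,0,0.58,0,0,4.5],[0,0,0,0.95,0,0,4.5],[0,0,0,1.17,0,0,4.5],[0,0,0,1.17,0,0,4.5]]

[[0,0,0,0.96,0,0,4.5],[0,0,0,0.57,0,0,4.5]]

end [ 0.442 -0.038  0.086] [-0.2135, 1.5609, 0.2147]
```

Emit:
jog_arm --pt "0 0 0 1 0 0 4.5" --pt "0 -0.1 -0.1 1.7 0 0 4.5" --pt "0.1 0 -0.1 2.1 0 -0.1 4.5" --pt "0 -0.1 0 2.1 0 0 4.5" --pt "0 0 -0.1 1.7 0.1 0 4.5" --pt "0 0 0 1 0 0 4.5" --pt "0 0 0 0.7 0 0 4.5" --pt "0 0 0 1 0 0 4.5" --pt "0 0 0 1.2 0 0 4.5" --pt "0 0 0 1.1 0 0 4.5"

```text
time: 21.2
position: [0.4415, -0.0369, 0.1005]
tool_rot: [-0.215, 1.561, 0.216]
ft_force: [-0.0, 0.1, -0.1]
grip_width: 0.517
```

Emit:
jog_arm --pt "0 0 0 0.9 0 0 4.5" --pt "0 0 0 0.6 0 0 4.5" --pt "0 0 0 0 0 0 4.5"

```text
time: 21.58
position: [0.4412, -0.0367, 0.0858]
tool_rot: [-0.214, 1.561, 0.216]
ft_force: [0.1, -0.0, -0.2]
grip_width: 0.515
```

Emit:
jog_arm --pt "0 0 0 0 0 0 0" --pt "0 0 0 0 0 0 0" --pt "0 0 0 0 0 0 0" --pt "0 0 0 0 0 0 0" --pt "0 0 0 0 0 0 0" --pt "0 0 0 0 0 0 0" --pt "0 0 0 0 0 0 0" --squeeze 30

```text
time: 22.45
position: [0.4403, -0.0372, 0.0862]
tool_rot: [-0.215, 1.563, 0.215]
ft_force: [-5.5, -1.0, 5.3]
grip_width: 0.126
```

```bash
python3 - <<'E'
from plan import *
s=get_state();print(s["position"],s["tool_rot"],s["ft_force"],s["torque"],s["grip_width"]*87,s["time"])
E
```

```text
[ 0.4403023  -0.03723547  0.08619685] [-0.2147123   1.563297    0.21548114] [-5.51345654 -1.03074025  5.25379549] [-0.25339101  1.09491654  0.02026973] 10.97910576910114 22.45
```

The bar is held, with an 11 mm opening. The tool's z axis lies along the bin's x, so the arc is pure tool x and z shifts: tz = 0.2(1 - cos θ) and tx = -0.2 sin θ, with the tool kept pointing down. I'll swing in stages.

```bash
python3 - <<'E'
import numpy as np
th=[0];v=[.8,1.6,2.4,3]+[3.2]*21+[3,2.4,1.9,1.4,1,.7,.4]
for k in v: th.append(th[-1]+k)
th=np.array(th);th*=90/th[-1];t=np.radians(th)
X=-20*np.sin(t);Z=20*(1-np.cos(t));x=z=0
o=[]
for i in range(1,len(t)):
    a=round(X[i]-x,2);b=round(Z[i]-z,2);x+=a;z+=b;o.append([0,0,0,a,0,b,0])
for i in range(0,len(o),10): print(o[i:i+10],th[min(i+10,len(o))].round(1))
print(x,z)
E
```

```text
[[0, 0, 0, np.float64(-0.29), 0, np.float64(0.0), 0], [0, 0, 0, np.float64(-0.59), 0, np.float64(0.02), 0], [0, 0, 0, np.float64(-0.88), 0, np.float64(0.06), 0], [0, 0, 0, np.float64(-1.09), 0, np.float64(0.12), 0], [0, 0, 0, np.float64(-1.15), 0, np.float64(0.2), 0], [0, 0, 0, np.float64(-1.14), 0, np.float64(0.27), 0], [0, 0, 0, np.float64(-1.12), 0, np.float64(0.34), 0], [0, 0, 0, np.float64(-1.11), 0, np.float64(0.4), 0], [0, 0, 0, np.float64(-1.07), 0, np.float64(0.46), 0], [0, 0, 0, np.float64(-1.05), 0, np.float64(0.52), 0]] 28.3
[[0, 0, 0, np.float64(-1.01), 0, np.float64(0.59), 0], [0, 0, 0, np.float64(-0.98), 0, np.float64(0.64), 0], [0, 0, 0, np.float64(-0.94), 0, np.float64(0.7), 0], [0, 0, 0, np.float64(-0.9), 0, np.float64(0.76), 0], [0, 0, 0, np.float64(-0.85), 0, np.float64(0.8), 0], [0, 0, 0, np.float64(-0.8), 0, np.float64(0.86), 0], [0, 0, 0, np.float64(-0.75), 0, np.float64(0.9), 0], [0, 0, 0, np.float64(-0.7), 0, np.float64(0.94), 0], [0, 0, 0, np.float64(-0.64), 0, np.float64(0.98), 0], [0, 0, 0, np.float64(-0.58), 0, np.float64(1.02), 0]] 61.9
[[0, 0, 0, np.float64(-0.52), 0, np.float64(1.05), 0], [0, 0, 0, np.float64(-0.46), 0, np.float64(1.07), 0], [0, 0, 0, np.float64(-0.4), 0, np.float64(1.11), 0], [0, 0, 0, np.float64(-0.33), 0, np.float64(1.12), 0], [0, 0, 0, np.float64(-0.26), 0, np.float64(1.14), 0], [0, 0, 0, np.float64(-0.19), 0, np.float64(1.08), 0], [0, 0, 0, np.float64(-0.1), 0, np.float64(0.88), 0], [0, 0, 0, np.float64(-0.06), 0, np.float64(0.69), 0], [0, 0, 0, np.float64(-0.03), 0, np.float64(0.51), 0], [0, 0, 0, np.float64(-0.01), 0, np.float64(0.37), 0]] 88.8
[[0, 0, 0, np.float64(0.0), 0, np.float64(0.25), 0], [0, 0, 0, np.float64(0.0), 0, np.float64(0.15), 0]] 90.0
-20.000000000000004 20.0
```

Emit:
jog_arm --pt "0 0 0 -0.29 0 0 0" --pt "0 0 0 -0.59 0 0.02 0" --pt "0 0 0 -0.88 0 0.06 0" --pt "0 0 0 -1.09 0 0.12 0" --pt "0 0 0 -1.15 0 0.2 0" --pt "0 0 0 -1.14 0 0.27 0" --pt "0 0 0 -1.12 0 0.34 0" --pt "0 0 0 -1.11 0 0.4 0" --pt "0 0 0 -1.07 0 0.46 0" --pt "0 0 0 -1.05 0 0.52 0"

```text
time: 23.7
position: [0.4623, -0.031, 0.1817]
tool_rot: [-0.215, 1.566, 0.215]
ft_force: [-8.6, -2.8, 1.8]
grip_width: 0.124
```

Emit:
jog_arm --pt "0 0 0 -1.01 0 0.59 0" --pt "0 0 0 -0.98 0 0.64 0" --pt "0 0 0 -0.94 0 0.7 0" --pt "0 0 0 -0.9 0 0.76 0" --pt "0 0 0 -0.85 0 0.8 0" --pt "0 0 0 -0.8 0 0.86 0" --pt "0 0 0 -0.75 0 0.9 0" --pt "0 0 0 -0.7 0 0.94 0" --pt "0 0 0 -0.64 0 0.98 0" --pt "0 0 0 -0.58 0 1.02 0"

```text
time: 24.95
position: [0.5436, -0.0081, 0.2666]
tool_rot: [-0.216, 1.559, 0.214]
ft_force: [-8.5, -1.8, 13.2]
grip_width: 0.126
```

```bash
python3 - <<'E'
from plan import *
s=get_state();print(s["position"],s["tool_rot"],s["ft_force"],s["grip_width"]*87,s["time"])
im,d=get_image("side")
cv2.imwrite("pics/side8.png",cv2.resize(im[60:280,200:460,::-1],None,fx=3,fy=3))
E
```

```text
[ 0.54361809 -0.00814579  0.26659431] [-0.21566043  1.55943433  0.21426677] [-8.54707103 -1.78083542 13.23281449] 10.980604605280204 24.95
```

View pics/side8.png

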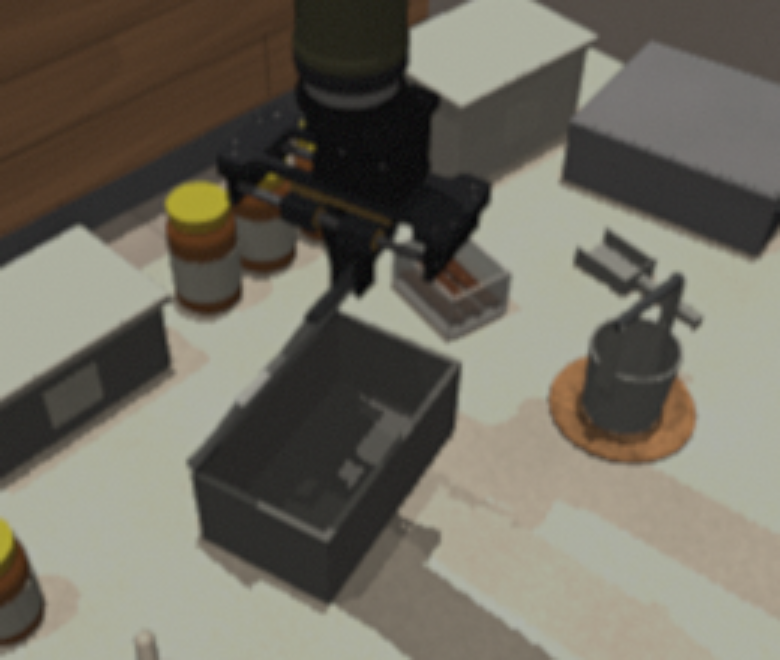

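The side picture shows the lid about 62° open with the bar held. There is a 15 N outward radial push, so my path runs a little inside the true circle. I'll add about 2 mm of height over the next rows and stop short of upright to check.

Emit:
jog_arm --pt "0 0 0 -0.57 0 1.05 0" --pt "0 0 0 -0.51 0 1.07 0" --pt "0 0 0 -0.45 0 1.11 0" --pt "0 0 0 -0.38 0 1.1 0" --pt "0 0 0 -0.26 0 1 0" --pt "0 0 0 -0.15 0 0.8 0" --pt "0 0 0 -0.07 0 0.6 0" --pt "0 0 0 0 0 0.4 0" --pt "0 0 0 0 0 0.2 0" --pt "0 0 0 0 0 0 0"

```text
time: 26.25
position: [0.6144, 0.0117, 0.2869]
tool_rot: [-0.215, 1.559, 0.216]
ft_force: [-1.2, -0.1, 4.3]
grip_width: 0.126
```

```bash
cat > lid.py <<'E'
from plan import *
import sys
k=sys.argv[1]
s=get_state();p,M=cur();print(p,s["tool_rot"],s["ft_force"],s["torque"],s["grip_width"]*87,s["time"])
a=np.radians(15.6);u=np.array([np.cos(a),np.sin(a)]);v=np.array([-u[1],u[0]])
H=np.array([.6346,.0158])
print("grasp u rel hinge",(p[:2]-H)@u,"v",(p[:2]-H)@v,"z",p[2]+.018-.104)
for n,b in [("side",(40,240,200,460)),("scene",(80,270,190,440))]:
    im,d=get_image(n);W=cloud(n,d);np.savez(f"pics/{n}{k}.npz",d=d,im=im)
    cv2.imwrite(f"pics/{n}{k}.png",cv2.resize(im[b[0]:b[1],b[2]:b[3],::-1],None,fx=3,fy=3))
    f=W.reshape(-1,3);f=f[~np.isnan(f[:,0])]
    q=f[:,:2]-H;U=q@u;V=q@v
    m=(abs(V)<.118)&(abs(U)<.06)&(f[:,2]>.125)&(f[:,2]<.235)
    z=f[m,2];U=U[m]
    for it in range(3):
        c=np.polyfit(z,U,1);r=abs(U-np.polyval(c,z));kk=r<.006+.02*(it==0);z,U=z[kk],U[kk]
    print(n,len(z),"lean beyond upright deg",np.degrees(np.arctan(c[0])),"U at hinge",np.polyval(c,.104))
E
python3 lid.py 9
```

```text
[0.61438126 0.01173229 0.28687037] [-0.21467199  1.55945811  0.21589954] [-1.19684167 -0.09154605  4.28507331] [-0.11635171  0.41934347  0.01167418] 10.93424466080307 26.25
grasp u rel hinge -0.020567824487703223 v 0.0015193543032821634 z 0.20087036553384668
side 1376 lean beyond upright deg -5.451260069571623 U at hinge -0.007094430799425268
scene 2504 lean beyond upright deg -5.405212217247517 U at hinge 0.0019465561156624747
```

View pics/side9.png

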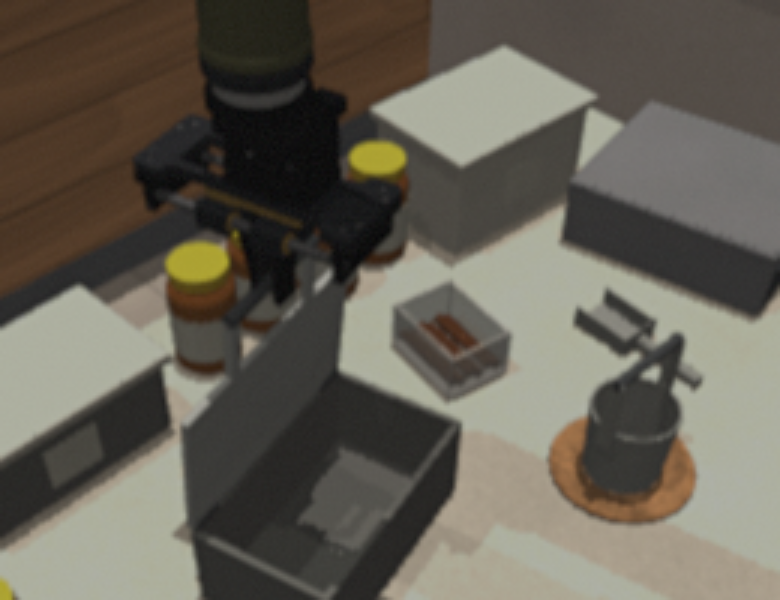

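View pics/scene9.png

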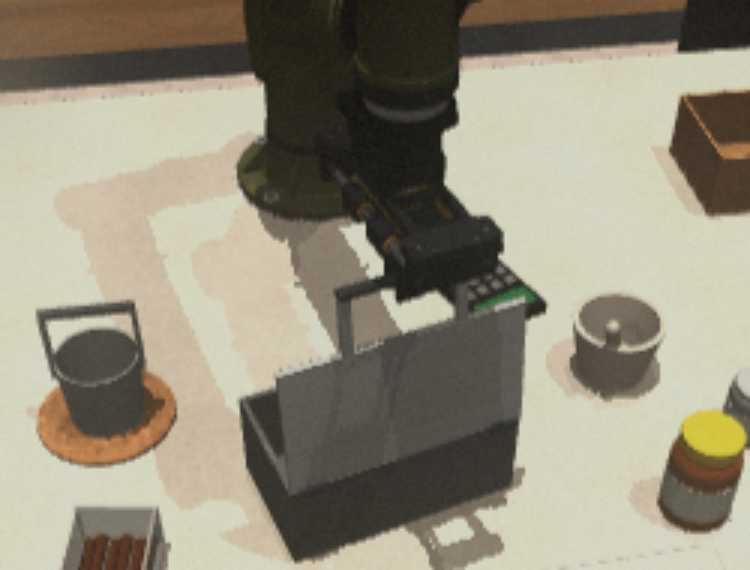

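Both cameras give the lid as 5.4° short of upright. With a 200 mm radius that leaves about 18.8 mm along tool z and 0.9 mm up.

Emit:
jog_arm --pt "0 0 0 -0.04 0 0.3 0" --pt "0 0 0 -0.03 0 0.4 0" --pt "0 0 0 -0.01 0 0.4 0" --pt "0 0 0 0 0 0.3 0" --pt "0 0 0 0 0 0.2 0" --pt "0 0 0 0 0 0.15 0" --pt "0 0 0 0 0 0.1 0" --pt "0 0 0 0 0 0 0" --pt "0 0 0 0 0 0 0"

```text
time: 27.48
position: [0.6319, 0.0167, 0.2873]
tool_rot: [-0.215, 1.56, 0.216]
ft_force: [-1.5, 1.5, 4.4]
grip_width: 0.125
```

```bash
python3 lid.py 10
```

```text
[0.63186956 0.01665949 0.28728216] [-0.2145991   1.56032888  0.21602061] [-1.54190667  1.46265533  4.40272187] [-0.02009101  0.31994581  0.08096796] 10.88311037196072 27.475
grasp u rel hinge -0.002398722517972234 v 0.0015621019012502868 z 0.20128215602571825
side 1657 lean beyond upright deg -0.2335823144929925 U at hinge -0.006950187362397398
scene 2291 lean beyond upright deg -0.2804084003931204 U at hinge 0.0021226836996274994
```

View pics/scene10.png

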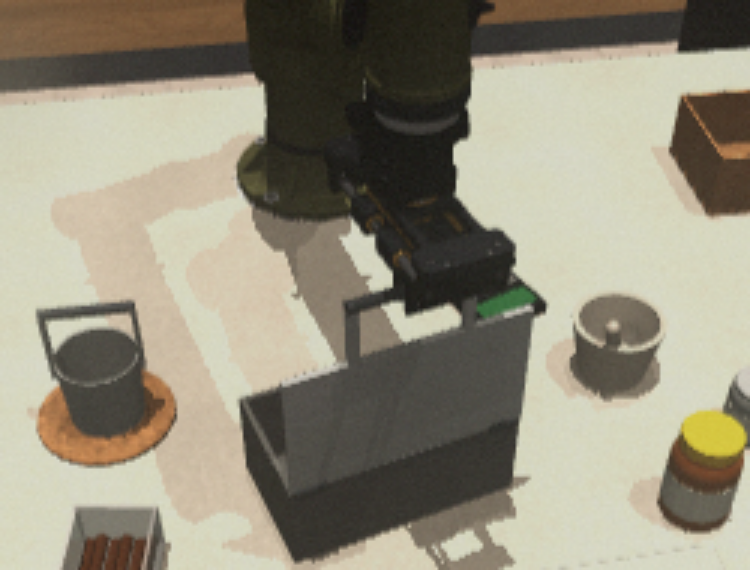

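The scene picture shows the lid standing upright at (410,400) with the bar still in the jaws. Both cameras put it about 0.25° short. I'll add 0.5 mm, let it settle and make a final check.

Emit:
jog_arm --pt "0 0 0 0 0 0.05 0" --pt "0 0 0 0 0 0 0" --pt "0 0 0 0 0 0 0" --pt "0 0 0 0 0 0 0" --pt "0 0 0 0 0 0 0" --pt "0 0 0 0 0 0 0" --pt "0 0 0 0 0 0 0" --pt "0 0 0 0 0 0 0"

```text
time: 28.58
position: [0.6323, 0.0168, 0.2873]
tool_rot: [-0.215, 1.561, 0.216]
ft_force: [-1.8, 1.3, 5.5]
grip_width: 0.127
```

```bash
python3 lid.py 11; python3 - <<'E'
from h import *
for n in ("side","scene"):
    z=np.load(f"pics/{n}11.npz");W=cloud(n,z["d"]);f=W.reshape(-1,3);f=f[~np.isnan(f[:,0])]
    q=f[(np.hypot(f[:,0]-.435,f[:,1]+.281)<.07)&(f[:,2]<.1)&(f[:,2]>.085)]
    print(n,"rim",cv2.minEnclosingCircle(q[:,:2].astype(np.float32)))
    m=(abs(f[:,0]-.5)<.3)&(abs(f[:,1])<.5)&(abs(f[:,2])<.006);c=np.linalg.lstsq(np.c_[f[m,:2],np.ones(m.sum())],f[m,2],rcond=None)[0]
    print("counter tilt deg",np.degrees(c[:2]),c[2])
E
```

```text
[0.6322589  0.01678964 0.28729049] [-0.21463954  1.56054511  0.21600873] [-1.84752903  1.32287828  5.49789874] [0.09847516 0.48567978 0.03378255] 11.072605177568583 28.575
grasp u rel hinge -0.0019887279089955915 v 0.0015827492619739625 z 0.20129049080713435
side 1661 lean beyond upright deg -0.1083966162314879 U at hinge -0.0070001096763933485
scene 2272 lean beyond upright deg -0.1208684298032553 U at hinge 0.0020302213615716455
side rim ((0.43156343698501587, -0.2763572335243225), 0.04895014315843582)
counter tilt deg [-0.02677087  0.02200769] -0.00036233292508011964
scene rim ((0.43574121594429016, -0.2808639705181122), 0.048622481524944305)
counter tilt deg [ 0.02595867 -0.09813668] -1.4533715294301608e-05
```

View pics/side11.png

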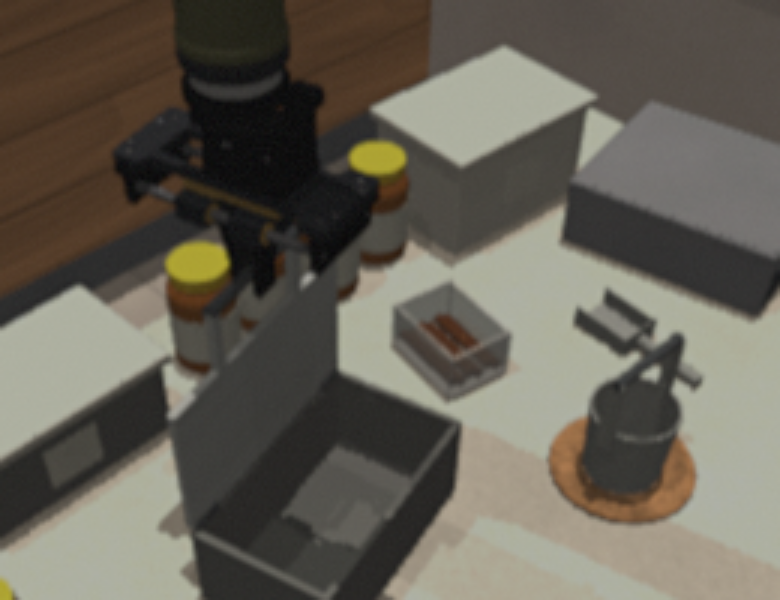

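The side picture shows the lid upright at (260,390), the bar gripped, and the pail standing on the mat at (632,435). The lid is within about 0.1° of vertical and still, so I'm handing in.

```bash
python3 -c "
from bench import *
close_job()"
```

```text
the job is handed in; nothing more can be done
```

The pail now stands upright and released on the mat. The lid stands upright over its hinge with its bar still in the jaws, and the job was handed in at about 29 s.

**Pail:** The first grip slipped off the handle bar without moving the pail. The cameras showed the fingertips at the reported TCP position, not 19 mm ahead of it as stated. I regrasped about 18 mm deeper, and that hold kept through the lift and the placing.

**Last checks:**
- **Pail position:** each fixed camera puts the rim within 2–3 mm of the mat centre that the same camera measures. Their absolute readings differ by up to about 6 mm.
- **Lid angle:** both cameras read about 0.1° short of vertical, barely changed between the last two looks.
- **Grip and force:** the jaws read 11 mm on the 12 mm bar, with a residual upward push on the tool of about 5.5 N. The largest push I read during the swing was about 16 N.
- **Hinge position:** it came out about 2.5 mm nearer the robot than I first estimated. I took the final angle from the camera views of the lid, not from that estimate.
- **Other objects:** I did not measure them again. The arm's path kept clear of them, and those visible in the last pictures stand where they were.

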